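# Fill the empty wells of the vial crate

## Task

Stand the two loose medium-sized vials from the table in the two empty wells of the foam-topped vial crate, one in each, upright and right down on the well floor. They are the same size as the vial that already stands in the crate; leave that one where it is, and ignore the wide vial and the little slim one. The vials are glass: lower them in rather than dropping them, and do not knock them over.

Things in the scene. Friction and masses are not known exactly. Their poses are not given: they have to be found in the camera images.
- crate: low grey crate with a yellow foam cover, fixed; 130 mm in its x, 260 in its y, top 70 mm above the table (trim 1.5 mm higher). Origin: centre of underside, z up. Three round wells, 54 mm wide, 22 deep (flat floor 48 mm above the table), at x = 0, y = -75, 0, +75 mm in its frame. One, varying, holds a vial; two are empty. A seated vial sticks out 53 mm
- kept_mid (a point): the vial already in one of the wells; clear glass, white label, silver collar, grey cap; 34 mm across over its lower 51 mm (grip there), narrower above, 75 mm tall, about 70 g. The point is its centre, half-way up (37.5 mm above its base); z up its axis. Nearest other vial on the table (58 or 20 mm wide, or its twin) at least 90 mm off, centre to centre
- vial_a_mid (a point): one loose vial standing on the table; clear glass, white label, silver collar, grey cap; 34 mm across over its lower 51 mm (grip there), narrower above, 75 mm tall, about 70 g. The point is its centre, half-way up (37.5 mm above its base); z up its axis. Nearest other vial on the table (58 or 20 mm wide, or its twin) at least 90 mm off, centre to centre
- vial_b_mid (a point): the other loose vial on the table, its twin; clear glass, white label, silver collar, grey cap; 34 mm across over its lower 51 mm (grip there), narrower above, 75 mm tall, about 70 g. The point is its centre, half-way up (37.5 mm above its base); z up its axis. Nearest other vial on the table (58 or 20 mm wide, or its twin) at least 90 mm off, centre to centre
Things that resemble listed ones, but are neither listed nor needed, are in the scene too. Leave any pink look-alike of the part that bears vial_a_mid alone.

How it is judged:
By the outcome, as a careful person would: the job done as asked, in the order asked, and still so for the second after the job is handed in, with the robot touching nothing.
It also fails if it takes over 58 s, if anything falls off the work surface, if the arm or the gripper's body presses on something with over 40 N, if the wrist force passes 120 N, or if a joint passes its speed limit or range.

## Robot

A 6-joint arm with a two-finger parallel gripper is mounted at the origin on the work surface. World frame = base frame: x ahead of the robot, y to its left, z up, the work surface at z = 0. Lengths are in m, angles in rad, forces in N, time in s.
With the tool pointing down it reaches from about 0.375 to 0.75 m from the base axis. Payload 9 kg.
Tool frame: the origin (TCP) lies midway between the tips of the shut fingers; the grasp point (between the pads) lies 19 mm behind it (hold_point_z is the x of the grasp point in the tool frame, in m); x points along the fingers, y is the direction in which the jaws open and shut, and the axes are right-handed (so a half turn about x gives the same grasp; the last joint's range is limited). The gripper opens to 85 mm and grips with 20 to 120 N. Pads are 22 mm wide; open, the fingers measure 114 mm over their backs; the gripper's body (76 mm by 85 mm) begins 54 mm behind the grasp point. The pads swing forward as they close: fully open they stand 13 mm farther back than shut.
Start: joints at [0.904, 0.104, 0.097, 1.564, 0, 1.353], TCP at [0.26, 0.541, 0.231] pointing down, gripper open.
Joint ranges: [-2.99, 2.99], [-0.84, 1.86], [-1.1, 1.16], [-1.84, 2.11], [-1.51, 1.56], [-3.14, 3.14]. Speed limits (rad/s): [2.22, 2.22, 2.57, 3.14, 3.14, 3.14].

## Interface

Orientations are given as a rotation vector (axis times angle).
In Python, from workcell import * gives the robot as it stands.
- The arm moves only by the tool jog_arm, never from a script. Its argument "moves" is text: rows parted by semicolons, each of 6 numbers parted by spaces: the shift along the tool's x, y, z in cm, then the turn, a rotation vector about the tool's x, y, z in rad. In form: tx ty tz rx ry rz; .... A call has 1 to 10 rows; each row is the pose to reach, as a shift and turn from the pose measured when the call began, along the tool's axes at that moment; what a row does not reach only later rows make up. A row lasts 1/10 s, in which the tool goes at most 50 mm and 8.59 degrees, less where a joint would pass 70% of its speed; a pose out of reach is approached as far as the arm can. A call with a gripper value outside its range is refused whole. "hand" is the closure, from -1 (fully open) to 1 (shut), set as the call begins (left out, the last holds). The fingers move at their own pace and stop on an object; the grip force is fixed at half the most. Time passes only in rows, so rows that repeat a pose let the fingers close. It gives the time, the measured TCP pose, the force and the opening at its end, in the units of the state.
- get_obs(): the state, without advancing time (a new reading comes with each control period).
- snapshot(name): name is "side" or "top"; returns (picture, depth): 400x640x3 uint8, blue, green, red; 400x640 float32, m along the optical axis (not along the pixel's ray), 0 where there is no reading.
- calibration(name): a dict with "fx", "fy", "cx", "cy" (pixels), "xyz" and "orientation" of the camera in the world. Camera axes: x right, y down, z forward; pixel columns grow to the right and rows downward; lengths in m; the calibration is good to about 2 mm. A picture is of the moment at which its call begins. calibration takes no time and is no camera call.
- finish_job(): hands the job in, once; it reports no verdict.
The state is a dict: "time_s": time; "joints": joint angles; "joint_vel": joint speeds; "joint_torque": joint torques, N m; "tcp_pos": TCP position; "eef_rot": TCP orientation; "ft_force": force on the tool from outside, world axes, zero at the start; "torque": the same for the moment, N m; "finger_gap": opening from 0.0 (shut) to 1.0 (fully open).
Only numpy, scipy, OpenCV 4.12 (cv2) and the standard library are available. Lean on these libraries where they do the work, as an engineer would, in place of code of your own. Each camera call takes 0.05 s, during which the arm holds its last target.

## Working session

There is one attempt and no reset: what is moved stays moved. The work goes in short steps, Python scripts to look and compute and a tool call to move; the robot and the scene stay as the last step left them, time stands still between calls to the robot, and variables do not carry over. Pictures are saved under pics/ and viewed, and the job is handed in when it is done.

Besides the shell and the picture viewer there is one more tool, called after ">>>" by a JSON object that holds its "name" and its "arguments". jog_arm: Moves the arm, as the interface text tells. Its arguments: {"type":"object","properties":{"moves":{"type":"string"},"hand":{"type":"number"}},"required":["moves"]}

```bash
mkdir -p pics; python3 - <<'E'
from workcell import *
import cv2,numpy as np
print(get_obs())
for n in("side","top"):
    p,d=snapshot(n); cv2.imwrite(f"pics/{n}0.png",p); np.save(f"{n}0.npy",d); print(n,calibration(n), (d>0).mean())
E
```

```text
{'time_s': 0.0, 'joints': array([ 9.04279223e-01,  1.04715360e-01,  9.64530915e-02,  1.56389645e+00,
       -1.64564252e-05,  1.35308291e+00]), 'joint_vel': array([ 1.49113462e-03,  4.42094044e-04, -1.49285468e-03, -5.07719594e-05,
       -4.11795483e-04, -9.85638112e-04]), 'joint_torque': array([-4.61420768e-04, -5.56937814e+01,  5.03644395e+01,  1.69263699e-02,
       -2.96053267e-04,  2.59915225e-05]), 'tcp_pos': array([0.26012106, 0.54030517, 0.23050402]), 'eef_rot': array([ 0.35100136,  1.54256119, -0.35296028]), 'ft_force': array([0.42658872, 0.05946463, 0.12684318]), 'torque': array([ 0.05086017, -0.00088772, -0.0440744 ]), 'finger_gap': 1.0006652639350244}
side {'fx': 458.5595041413441, 'fy': 458.5595041413441, 'cx': 319.0186443420438, 'cy': 199.4633476126814, 'xyz': array([ 0.46088997, -0.59436007,  0.77528461]), 'orientation': array([-2.45444612,  0.15780871, -0.06974175])} 0.9960078125
top {'fx': 396.4863127995012, 'fy': 396.4863127995012, 'cx': 316.4896450437226, 'cy': 198.05113073528275, 'xyz': array([ 0.40855714, -0.00761884,  0.89197297]), 'orientation': array([-2.17687677,  2.13515037, -0.21104462])} 0.995953125
```

View pics/side0.png

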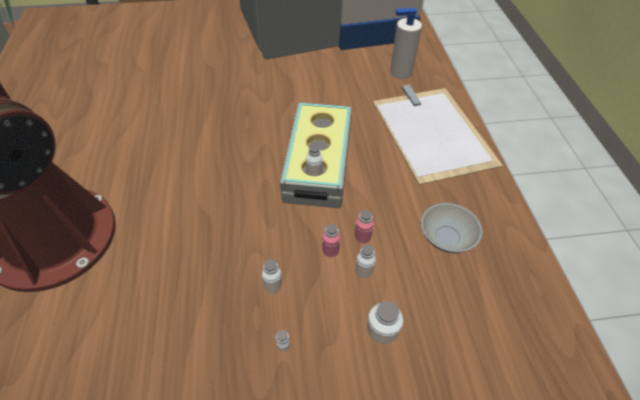

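View pics/top0.png

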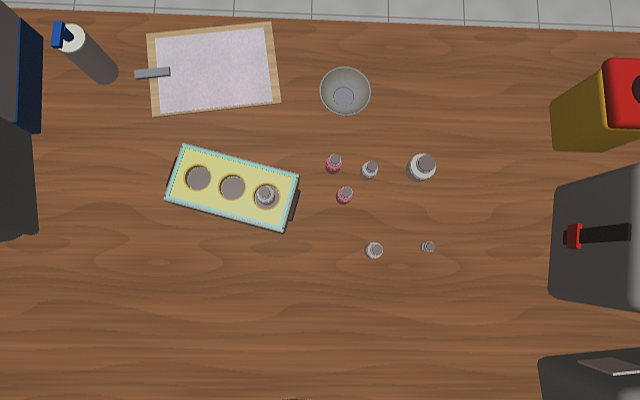

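The side view shows loose mid vials at about (271,276) and (366,261), with the kept one at (314,160) in the near well. In the top view they are at (374,250), (370,170) and (266,195), and the empty wells at (198,178) and (232,187). The pink look-alikes are at (333,163) and (345,195), the wide vial at (422,167) and the slim one at (428,247).

```bash
cat > h.py <<'E'
from workcell import *
import cv2,numpy as np
from scipy.spatial.transform import Rotation as R
def ray(n,u,v):
    c=calibration(n); d=np.stack([(np.asarray(u)-c["cx"])/c["fx"],(np.asarray(v)-c["cy"])/c["fy"],np.ones_like(np.asarray(u,float))],-1)
    return c["xyz"],d@R.from_rotvec(c["orientation"]).as_matrix().T
def onplane(n,u,v,z):
    o,d=ray(n,u,v); t=(z-o[2])/d[...,2]; return o+t[...,None]*d
def cloud(n,dep):
    v,u=np.mgrid[:400,:640]; o,d=ray(n,u,v); return o+d*dep[...,None]
E
python3 - <<'E'
from h import *
for n in("top","side"):
    P=cloud(n,np.load(n+"0.npy")); im=cv2.imread(f"pics/{n}0.png")
    x,y,z=P[...,0],P[...,1],P[...,2]
    tb=(abs(z)<.02)&(x>.3)&(x<.7)&(abs(y)<.3); print(n,"table z",np.median(z[tb]))
    m=((z>.025)&(z<.14)&(x>.3)&(x<.75)&(abs(y)<.35)).astype(np.uint8)
    k,l,s,c=cv2.connectedComponentsWithStats(m)
    for i in range(1,k):
        if s[i,4]<20: continue
        q=l==i; zz=z[q]; top=q&(z>np.percentile(zz,98)-.006)
        print(s[i],"maxz %.3f"%np.percentile(zz,98),"top c",P[top].mean(0).round(4), top.sum(),"bgr",im[q].mean(0).round())
    # yellow
    hsv=cv2.cvtColor(im,cv2.COLOR_BGR2HSV)
    ym=cv2.inRange(hsv,(20,70,120),(40,255,255)); ym[:, 500:]=0
    ct=max(cv2.findContours(ym,0,1)[0],key=cv2.contourArea); cc=onplane(n,ct[:,0,0],ct[:,0,1],.07)
    r=cv2.minAreaRect((cc[:,:2]*1000).astype(np.float32)); print("crate rect mm",r, "z",np.median(z[ym>0]))
c=onplane("top",0,0,0)
im=cv2.imread("pics/top0.png")[135:265,160:440]; cv2.imwrite("pics/topcrop.png",cv2.resize(im,None,fx=2.8,fy=2.8,interpolation=cv2.INTER_CUBIC))
E
```

```text
top table z -0.0009298504789544415
[329 109  33   7  71] maxz 0.042 top c [ 0.7415 -0.0993  0.0387] 59 bgr [117. 118. 125.]
[ 163  143  138   91 7928] maxz 0.102 top c [0.539  0.0668 0.113 ] 214 bgr [136. 172. 170.]
[326 155  16  18 225] maxz 0.076 top c [ 0.6231 -0.0749  0.0737] 87 bgr [107. 101. 138.]
[408 154  28  27 588] maxz 0.071 top c [ 0.6216 -0.2732  0.0686] 238 bgr [129. 132. 138.]
[361 161  17  18 236] maxz 0.076 top c [ 0.6107 -0.1539  0.0735] 93 bgr [123. 125. 132.]
[337 187  16  17 218] maxz 0.075 top c [ 0.5532 -0.0994  0.0734] 100 bgr [109. 105. 140.]
[365 243  18  16 230] maxz 0.076 top c [ 0.4343 -0.1633  0.0741] 100 bgr [130. 132. 139.]
[423 242  12  10  96] maxz 0.050 top c [ 0.4439 -0.2829  0.0468] 64 bgr [110. 112. 121.]
crate rect mm ((561.2203369140625, 141.11856079101562), (235.79554748535156, 104.83525848388672), 75.82791900634766) z 0.06899863960274893
side table z 0.00020975762873465253
[ 280  103   72  100 5672] maxz 0.114 top c [0.5452 0.0619 0.1198] 132 bgr [136. 177. 170.]
[356 210  18  27 385] maxz 0.077 top c [ 0.6274 -0.0787  0.0749] 101 bgr [111. 106. 146.]
[422 215  11  28  73] maxz 0.042 top c [ 0.7441 -0.1015  0.0398] 55 bgr [134. 138. 138.]
[323 224  18  27 392] maxz 0.076 top c [ 0.5572 -0.1033  0.0746] 107 bgr [111. 107. 147.]
[357 245  19  28 415] maxz 0.077 top c [ 0.6147 -0.1577  0.0748] 112 bgr [141. 146. 148.]
[262 259  20  29 430] maxz 0.077 top c [ 0.4382 -0.1671  0.0748] 129 bgr [141. 145. 148.]
[ 368  301   36   38 1041] maxz 0.072 top c [ 0.6251 -0.277   0.0701] 386 bgr [156. 160. 161.]
[277 330  12  17 161] maxz 0.050 top c [ 0.4475 -0.2868  0.0481] 102 bgr [133. 136. 140.]
crate rect mm ((563.3064575195312, 140.5074005126953), (233.64173889160156, 104.76085662841797), 75.70689392089844) z 0.06904155279657082
```

View pics/topcrop.png

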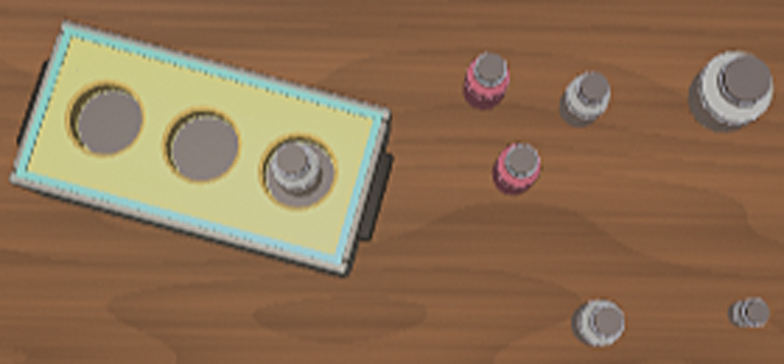

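```bash
cat >> h.py <<'E'
def go(p,deg):
    s=get_obs(); M=R.from_rotvec(s["eef_rot"]).as_matrix()
    best=None
    for a in (deg,deg+180):
        a=np.radians(a); c,sn=np.cos(a),np.sin(a)
        T=np.array([[0,0,-1],[c,sn,0],[sn,-c,0]]).T
        r=R.from_matrix(M.T@T).as_rotvec()
        print("j6",s["joints"][5].round(2),"turn",r.round(3), "shift cm",(M.T@(np.array(p)-s["tcp_pos"])*100).round(2))
E
python3 - <<'E'
from h import *
s=get_obs();print(R.from_rotvec(s["eef_rot"]).as_matrix().round(3))
go((.4363,-.1652,.231),-14.2)
E
```

```text
[[-0.001  0.434  0.901]
 [-0.001  0.901 -0.434]
 [-1.    -0.001 -0.   ]]
j6 1.35 turn [1.37e+00 1.00e-03 1.00e-03] shift cm [ 1.000e-02 -5.592e+01  4.649e+01]
j6 1.35 turn [-1.772e+00 -1.000e-03  1.000e-03] shift cm [ 1.000e-02 -5.592e+01  4.649e+01]
```

>>> {"name": "jog_arm", "arguments": {"moves": "0 -56 46.5 1.37 0 0; 0 -56 46.5 1.37 0 0; 0 -56 46.5 1.37 0 0; 0 -56 46.5 1.37 0 0; 0 -56 46.5 1.37 0 0; 0 -56 46.5 1.37 0 0; 0 -56 46.5 1.37 0 0; 0 -56 46.5 1.37 0 0; 0 -56 46.5 1.37 0 0; 0 -56 46.5 1.37 0 0", "hand": -1}}

```text
time_s: 1.1
tcp_pos: [0.381, 0.0535, 0.2311]
eef_rot: [1.392, 1.078, -1.394]
ft_force: [0.7, 0.4, 0.1]
finger_gap: 0.997
```

```bash
python3 - <<'E'
from h import *
go((.4363,-.1652,.16),-14.2)
E
```

```text
j6 1.62 turn [-0.005  0.001 -0.   ] shift cm [ 7.13 10.84 19.77]
j6 1.62 turn [ 3.136e+00 -0.000e+00 -2.000e-03] shift cm [ 7.13 10.84 19.77]
```

>>> {"name": "jog_arm", "arguments": {"moves": "7.1 10.8 19.8 0 0 0; 7.1 10.8 19.8 0 0 0; 7.1 10.8 19.8 0 0 0; 7.1 10.8 19.8 0 0 0; 7.1 10.8 19.8 0 0 0; 7.1 10.8 19.8 0 0 0; 7.1 10.8 19.8 0 0 0; 7.1 10.8 19.8 0 0 0"}}

```text
time_s: 1.9
tcp_pos: [0.4358, -0.1646, 0.1606]
eef_rot: [1.392, 1.078, -1.393]
ft_force: [0.0, 1.5, 0.4]
finger_gap: 1.004
```

```bash
python3 - <<'E'
from h import *
print(get_obs()["tcp_pos"])
go((.4363,-.1652,.024),-14.2)
for n in("side","top"):
    p,d=snapshot(n); cv2.imwrite(f"pics/{n}1.png",p)
    c=p[180:380,180:460] if n=="side" else p[150:350,280:500]
    cv2.imwrite(f"pics/{n}1c.png",cv2.resize(c,None,fx=2.5,fy=2.5))
E
```

```text
[ 0.43582842 -0.1645858   0.16062175]
j6 1.18 turn [-0.005  0.001 -0.   ] shift cm [13.66  0.06  0.04]
j6 1.18 turn [ 3.137e+00 -0.000e+00 -1.000e-03] shift cm [13.66  0.06  0.04]
```

View pics/side1c.png

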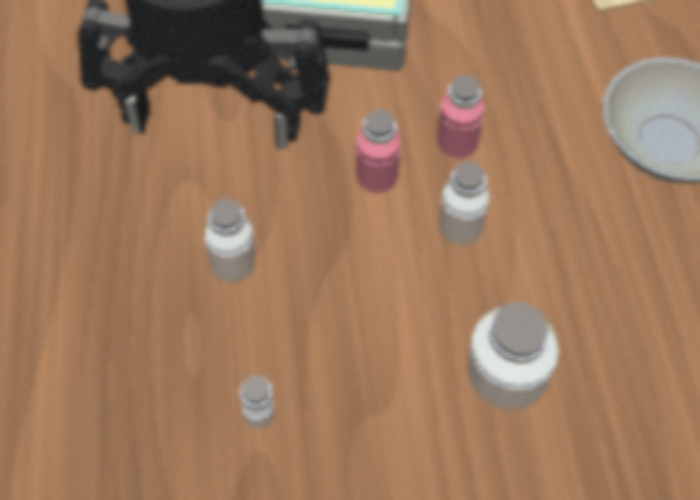

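View pics/top1c.png

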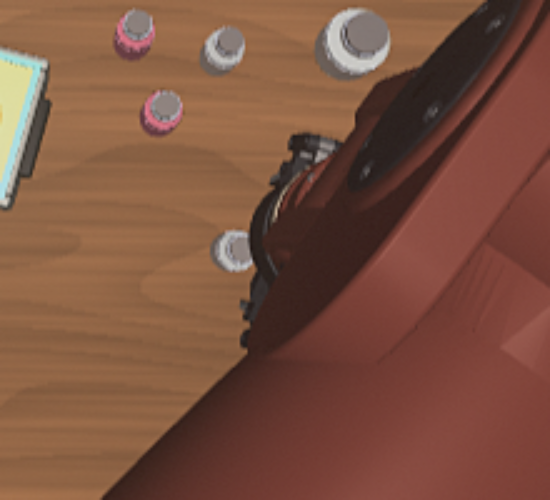

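The side view shows the gripper's tips at about (235,230) and (292,236), above the near vial at (271,276). In the top view the arm partly hides the gripper. I'll check the tips' projection against the measured TCP.

```bash
python3 - <<'E'
from h import *
for uv in((235,230.5),(292,236)):
    for z in (.165,.17,.175): print(uv,z,onplane("side",*map(float,uv),z).round(4))
for z in(.075,.0):
  c=calibration("side"); q=R.from_rotvec(c["orientation"]).as_matrix().T@(np.array([.4363,-.1652,z])-c["xyz"]); print(q[:2]/q[2]*c["fx"]+[c["cx"],c["cy"]])
E
```

```text
(235, 230.5) 0.165 [ 0.3883 -0.1501  0.165 ]
(235, 230.5) 0.17 [ 0.3889 -0.1538  0.17  ]
(235, 230.5) 0.175 [ 0.3895 -0.1574  0.175 ]
(292, 236) 0.165 [ 0.479  -0.1724  0.165 ]
(292, 236) 0.17 [ 0.4789 -0.1759  0.17  ]
(292, 236) 0.175 [ 0.4787 -0.1794  0.175 ]
[269.29227893 264.18980526]
[272.23647449 284.88765859]
```

>>> {"name": "jog_arm", "arguments": {"moves": "3 0 0 0 0 0; 5 0 0 0 0 0; 7 0 0 0 0 0; 9 0 0 0 0 0; 11 0 0 0 0 0; 12 0 0 0 0 0; 13 0 0 0 0 0; 13.6 0 0 0 0 0; 13.6 0 0 0 0 0"}}

```text
time_s: 2.9
tcp_pos: [0.4361, -0.1644, 0.0247]
eef_rot: [1.391, 1.078, -1.392]
ft_force: [-1.3, 0.1, 0.3]
finger_gap: 1.001
```

```bash
python3 - <<'E'
from h import *
p,d=snapshot("side"); cv2.imwrite("pics/side2.png",cv2.resize(p[200:340,190:370],None,fx=4,fy=4))
print(get_obs()["ft_force"])
E
```

```text
[-0.06574129 -0.22095041  0.30138002]
```

View pics/side2.png

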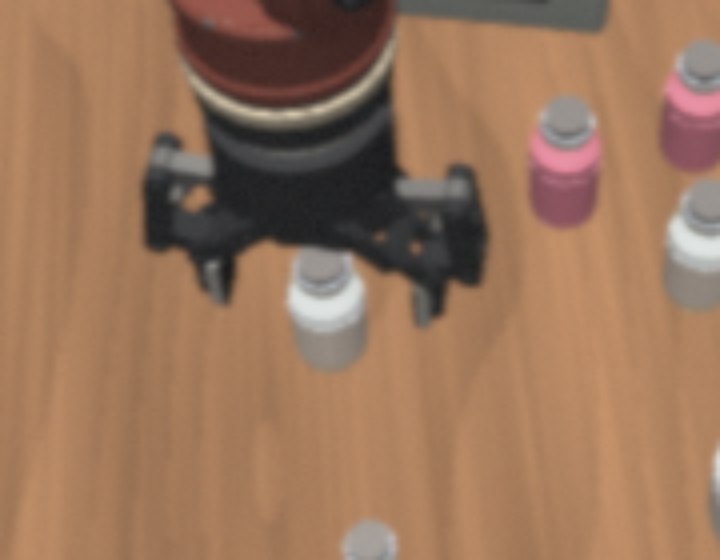

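The near vial, at about (325,310) in the crop, stands centred between the fingertips at (220,295) and (425,320). Closing now.

>>> {"name": "jog_arm", "arguments": {"moves": "0 0 0 0 0 0; 0 0 0 0 0 0; 0 0 0 0 0 0; 0 0 0 0 0 0; 0 0 0 0 0 0; 0 0 0 0 0 0; 0 0 0 0 0 0; 0 0 0 0 0 0", "hand": 1}}

```text
time_s: 3.75
tcp_pos: [0.4367, -0.1649, 0.0258]
eef_rot: [1.391, 1.077, -1.392]
ft_force: [-0.3, 1.0, 5.1]
finger_gap: 0.378
```

```bash
python3 - <<'E'
from h import *
p,d=snapshot("side"); cv2.imwrite("pics/side3.png",cv2.resize(p[200:340,190:370],None,fx=4,fy=4))
s=get_obs();print(s["tcp_pos"],s["ft_force"],s["finger_gap"])
E
```

```text
[ 0.43667094 -0.16492389  0.025825  ] [-0.42107401  0.57036927  6.64987392] 0.3782925461603461
```

View pics/side3.png

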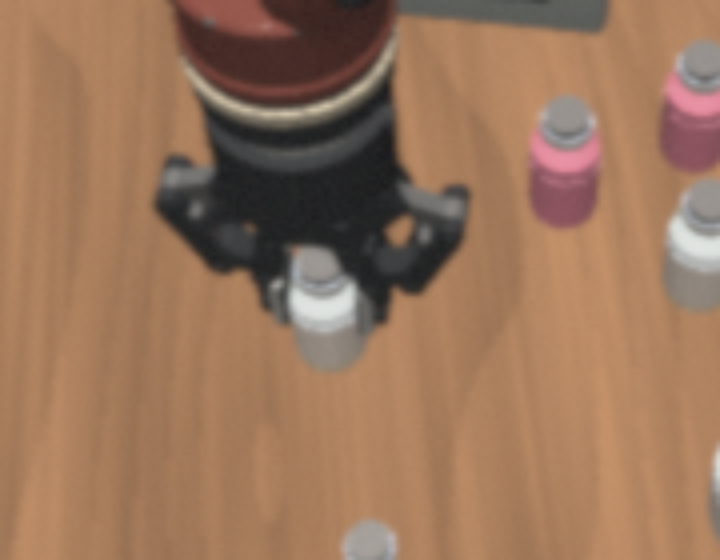

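>>> {"name": "jog_arm", "arguments": {"moves": "-1 0 0 0 0 0; -3 0 0 0 0 0; -6 0 0 0 0 0; -9 0 0 0 0 0; -12 0 0 0 0 0; -15 0 0 0 0 0; -17 0 0 0 0 0; -18 0 0 0 0 0; -18 0 0 0 0 0"}}

```text
time_s: 4.7
tcp_pos: [0.4369, -0.1649, 0.2071]
eef_rot: [1.391, 1.075, -1.391]
ft_force: [0.3, -0.3, -1.1]
finger_gap: 0.379
```

```bash
python3 - <<'E'
from h import *
for n in("top","side"):
    im=cv2.imread(f"pics/{n}0.png"); hsv=cv2.cvtColor(im,cv2.COLOR_BGR2HSV)
    ym=cv2.inRange(hsv,(20,70,120),(40,255,255)); ym[:,500:]=0
    ct,h=cv2.findContours(ym,cv2.RETR_CCOMP,cv2.CHAIN_APPROX_NONE)
    for c,k in zip(ct,h[0]):
        if k[3]>=0 and cv2.contourArea(c)>100:
            q=onplane(n,c[:,0,0].astype(float),c[:,0,1].astype(float),.07)[:,:2]*1000
            print(n,cv2.minEnclosingCircle(q.astype(np.float32)))
p,d=snapshot("side"); cv2.imwrite("pics/side4.png",p)
s=get_obs();print(s["tcp_pos"],s["ft_force"],s["finger_gap"])
go((.5806,.2135,.205),-14.2)
E
```

```text
top ((507.7156066894531, 60.66889572143555), 29.637981414794922)
top ((541.8263549804688, 67.60406494140625), 28.607044219970703)
top ((559.555419921875, 140.52667236328125), 28.703922271728516)
top ((578.371826171875, 212.6581268310547), 28.48539924621582)
side ((551.6915893554688, 96.22782135009766), 61.26519012451172)
side ((580.3621826171875, 205.900634765625), 26.37503433227539)
[ 0.43645322 -0.164587    0.20572057] [-0.32865704  0.87136663 -1.25865715] 0.3735790608718846
j6 1.18 turn [-0.004  0.002 -0.002] shift cm [ 1.000e-02  4.550e+00 -4.021e+01]
j6 1.18 turn [ 3.138e+00 -3.000e-03 -3.000e-03] shift cm [ 1.000e-02  4.550e+00 -4.021e+01]
```

View pics/side4.png

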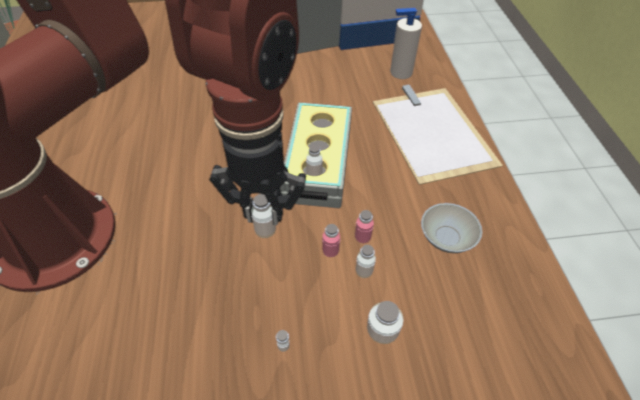

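The side view shows the vial gripped and hanging upright at (263,215). Next is the far well, about (0.580, 0.213), where the two measurements agree to within 2 mm.

>>> {"name": "jog_arm", "arguments": {"moves": "0 0.2 -2 0 0 0; 0 0.6 -5 0 0 0; 0 1 -9 0 0 0; 0 1.5 -13 0 0 0; 0 2 -17 0 0 0; 0 2.4 -21 0 0 0; 0 2.9 -25 0 0 0; 0 3.3 -29 0 0 0; 0 3.8 -33 0 0 0; 0 4.1 -36 0 0 0"}}

```text
time_s: 5.75
tcp_pos: [0.5653, 0.1761, 0.203]
eef_rot: [1.389, 1.079, -1.393]
ft_force: [0.4, -0.8, -0.6]
finger_gap: 0.377
```

```bash
python3 - <<'E'
from h import *
print(get_obs()["finger_gap"]);go((.5800,.2130,.14),-14.2)
E
```

```text
0.3766863462779178
j6 1.9 turn [-0.003  0.002  0.001] shift cm [ 6.29  0.51 -3.95]
j6 1.9 turn [ 3.139e+00  1.000e-03 -4.000e-03] shift cm [ 6.29  0.51 -3.95]
```

>>> {"name": "jog_arm", "arguments": {"moves": "0 0.3 -2 0 0 0; 0 0.5 -3.5 0 0 0; 0 0.5 -4 0 0 0; 1.5 0.5 -4 0 0 0; 3 0.5 -4 0 0 0; 4.5 0.5 -4 0 0 0; 6 0.5 -4 0 0 0; 6.5 0.5 -4 0 0 0; 6.5 0.5 -4 0 0 0"}}

```text
time_s: 6.65
tcp_pos: [0.5793, 0.2131, 0.1366]
eef_rot: [1.388, 1.08, -1.395]
ft_force: [-0.5, -0.3, -1.2]
finger_gap: 0.374
```

```bash
python3 - <<'E'
from h import *
go((.5800,.2130,.075),-14.2)
p,d=snapshot("side"); cv2.imwrite("pics/side5.png",cv2.resize(p[50:220,220:420],None,fx=4,fy=3.5))
p,d=snapshot("top"); cv2.imwrite("pics/top5.png",cv2.resize(p[100:260,120:340],None,fx=3,fy=3))
E
```

```text
j6 1.96 turn [-0.003  0.003  0.002] shift cm [ 6.16  0.09 -0.03]
j6 1.96 turn [ 3.139  0.004 -0.005] shift cm [ 6.16  0.09 -0.03]
```

View pics/side5.png

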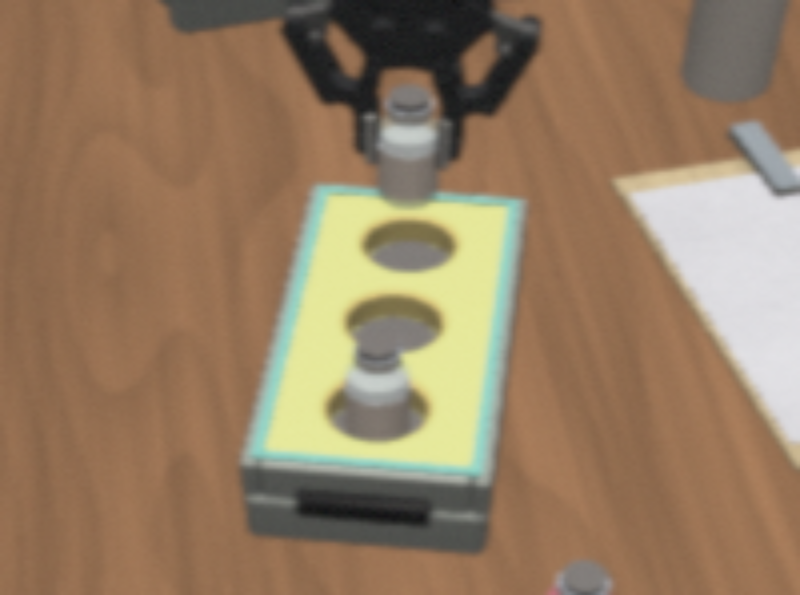

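View pics/top5.png

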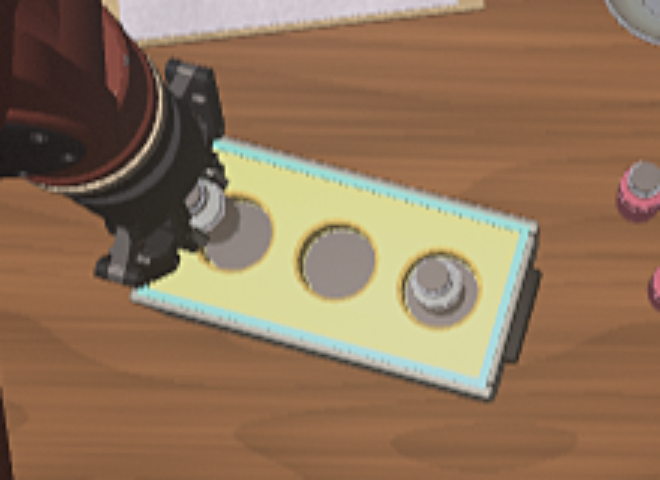

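The side view shows the held vial's base at crop (407,195), above and behind the far well at (409,245). In the top view it is at (207,205), and the well is at (235,232). I'll check that by ray.

```bash
python3 - <<'E'
from h import *
print(onplane("side",220+407/4,50+190/3.5,.111), onplane("side",220+409/4,50+103/3.5,.186))
print("well side",onplane("side",220+409/4,50+246/3.5,.07))
print("well top",onplane("top",120+235/3,100+232/3,.07),"vial cap top",onplane("top",120+200/3.,100+193/3,.186))
E
```

```text
[0.58090899 0.21367875 0.111     ] [0.57939348 0.20281903 0.186     ]
well side [0.58171128 0.20663465 0.07      ]
well top [0.57813343 0.21080817 0.07      ] vial cap top [0.5776244  0.20230891 0.186     ]
```

>>> {"name": "jog_arm", "arguments": {"moves": "1 0.1 0.1 0 0 0; 2 0.1 0.1 0 0 0; 3 0.1 0.1 0 0 0; 3.8 0.1 0.1 0 0 0; 4.5 0.1 0.1 0 0 0; 5 0.1 0.1 0 0 0; 5.4 0.1 0.1 0 0 0; 5.7 0.1 0.1 0 0 0; 5.8 0.1 0.1 0 0 0; 5.8 0.1 0.1 0 0 0"}}

```text
time_s: 7.75
tcp_pos: [0.581, 0.2121, 0.0805]
eef_rot: [1.39, 1.078, -1.392]
ft_force: [1.0, -0.2, -0.8]
finger_gap: 0.376
```

```bash
python3 - <<'E'
from h import *
go((.5800,.2115,.074),-14.2);s=get_obs();print(s["tcp_pos"],s["ft_force"])
p,d=snapshot("side"); cv2.imwrite("pics/side6.png",cv2.resize(p[50:220,220:420],None,fx=4,fy=3.5))
E
```

```text
j6 1.96 turn [-0.003  0.002 -0.   ] shift cm [ 0.65 -0.09  0.08]
j6 1.96 turn [ 3.139e+00 -0.000e+00 -3.000e-03] shift cm [ 0.65 -0.09  0.08]
[0.58103047 0.21205276 0.08047348] [ 1.03902754 -0.22586005 -0.83691742]
```

View pics/side6.png

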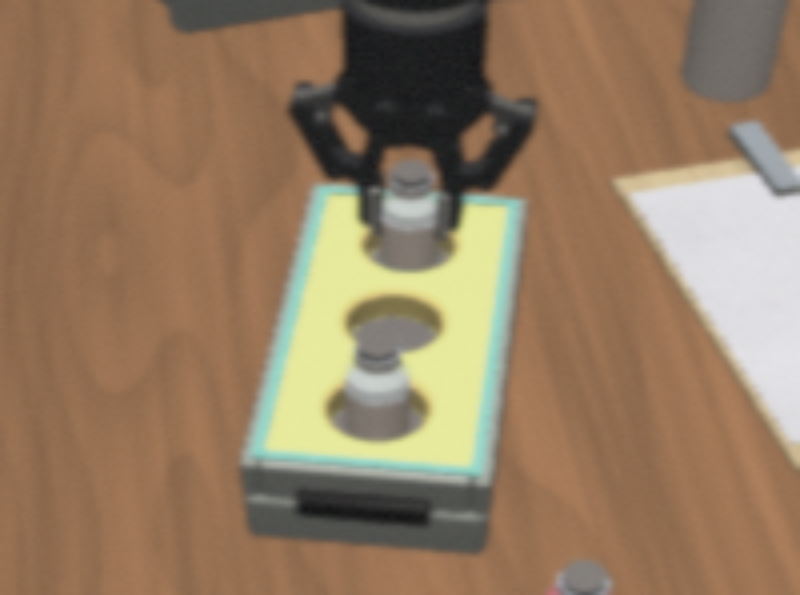

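The vial is inside the far well at crop (410,240), nearly centred. Its base should be about 6–7 mm above the floor.

>>> {"name": "jog_arm", "arguments": {"moves": "0.2 0 0 0 0 0; 0.4 0 0 0 0 0; 0.5 0 0 0 0 0; 0.6 0 0 0 0 0; 0.65 0 0 0 0 0; 0.65 0 0 0 0 0"}}

```text
time_s: 8.4
tcp_pos: [0.5811, 0.212, 0.074]
eef_rot: [1.39, 1.078, -1.392]
ft_force: [-0.2, -0.4, -0.8]
finger_gap: 0.379
```

Still no contact force, so I'll lower in 0.5 mm steps.

>>> {"name": "jog_arm", "arguments": {"moves": "0.05 0 0 0 0 0; 0.1 0 0 0 0 0; 0.1 0 0 0 0 0"}}

```text
time_s: 8.7
tcp_pos: [0.5812, 0.2121, 0.0739]
eef_rot: [1.39, 1.078, -1.392]
ft_force: [-2.7, -0.7, 5.1]
finger_gap: 0.379
```

>>> {"name": "jog_arm", "arguments": {"moves": "0 0 0 0 0 0; 0 0 0 0 0 0; 0 0 0 0 0 0; 0 0 0 0 0 0; 0 0 0 0 0 0; 0 0 0 0 0 0", "hand": -0.6}}

```text
time_s: 9.3
tcp_pos: [0.5812, 0.2121, 0.0738]
eef_rot: [1.39, 1.078, -1.392]
ft_force: [0.2, 0.7, -0.3]
finger_gap: 0.802
```

```bash
python3 - <<'E'
from h import *
s=get_obs();print(s["tcp_pos"],s["ft_force"],s["finger_gap"])
p,d=snapshot("side"); cv2.imwrite("pics/side7.png",cv2.resize(p[50:220,220:420],None,fx=4,fy=3.5))
E
```

```text
[0.58118298 0.21207056 0.07380393] [ 0.22912566  0.67977115 -0.25699832] 0.8018162056279006
```

View pics/side7.png

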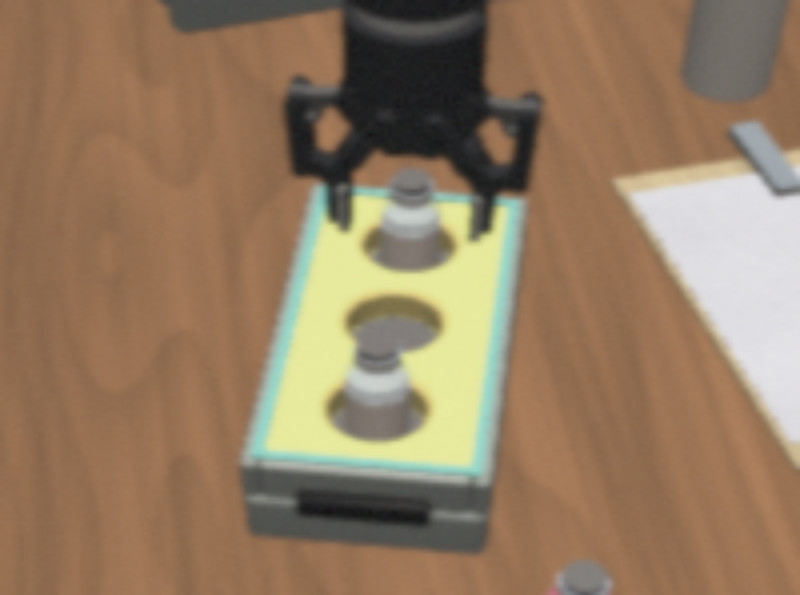

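The vial stands upright in the far well at crop (410,220), free of the fingers. I'll retreat straight up.

>>> {"name": "jog_arm", "arguments": {"moves": "-1 0 0 0 0 0; -3 0 0 0 0 0; -6 0 0 0 0 0; -9 0 0 0 0 0; -12 0 0 0 0 0; -13 0 0 0 0 0; -13 0 0 0 0 0"}}

```text
time_s: 10.05
tcp_pos: [0.5822, 0.2125, 0.2059]
eef_rot: [1.392, 1.076, -1.389]
ft_force: [0.1, -0.5, -0.2]
finger_gap: 0.8
```

```bash
python3 - <<'E'
from h import *
go((.6127,-.1558,.205),-14.2)
E
```

```text
j6 1.96 turn [-0.003  0.001 -0.004] shift cm [ 0.16 12.09 34.92]
j6 1.96 turn [ 3.139e+00 -6.000e-03 -1.000e-03] shift cm [ 0.16 12.09 34.92]
```

>>> {"name": "jog_arm", "arguments": {"moves": "0 12.1 34.9 0 0 0; 0 12.1 34.9 0 0 0; 0 12.1 34.9 0 0 0; 0 12.1 34.9 0 0 0; 0 12.1 34.9 0 0 0; 0 12.1 34.9 0 0 0; 0 12.1 34.9 0 0 0; 0 12.1 34.9 0 0 0; 0 12.1 34.9 0 0 0; 0 12.1 34.9 0 0 0", "hand": -1}}

```text
time_s: 11.05
tcp_pos: [0.6123, -0.1549, 0.2053]
eef_rot: [1.393, 1.078, -1.39]
ft_force: [0.2, 0.2, 0.5]
finger_gap: 0.996
```

```bash
python3 - <<'E'
from h import *
go((.6127,-.1558,.024),-14.2)
p,d=snapshot("side"); cv2.imwrite("pics/side8.png",p)
E
```

```text
j6 1.37 turn [-0.003 -0.    -0.002] shift cm [18.13  0.03  0.08]
j6 1.37 turn [ 3.138e+00 -3.000e-03  0.000e+00] shift cm [18.13  0.03  0.08]
```

View pics/side8.png

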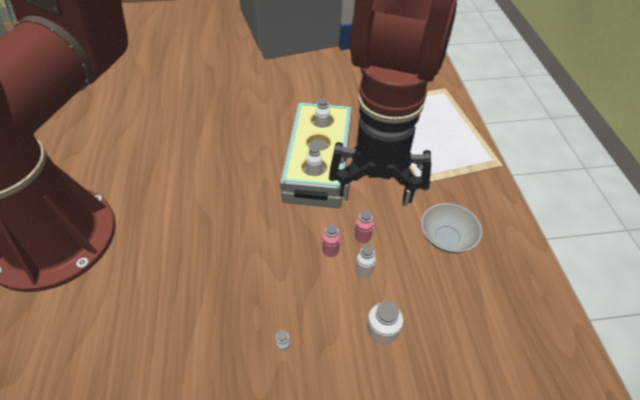

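The side view shows the first vial standing in the far well at (322,112), and the gripper over the far vial at (366,261). Going down.

>>> {"name": "jog_arm", "arguments": {"moves": "4 0 0.1 0 0 0; 7 0 0.1 0 0 0; 9 0 0.1 0 0 0; 11 0 0.1 0 0 0; 13 0 0.1 0 0 0; 15 0 0.1 0 0 0; 16.5 0 0.1 0 0 0; 17.5 0 0.1 0 0 0; 18.1 0 0.1 0 0 0; 18.1 0 0.1 0 0 0"}}

```text
time_s: 12.1
tcp_pos: [0.6125, -0.1548, 0.0243]
eef_rot: [1.391, 1.079, -1.389]
ft_force: [-0.1, -0.6, 0.1]
finger_gap: 0.996
```

```bash
python3 - <<'E'
from h import *
s=get_obs();print(s["tcp_pos"],s["ft_force"])
p,d=snapshot("side"); cv2.imwrite("pics/side9.png",cv2.resize(p[180:320,280:460],None,fx=4,fy=4))
E
```

```text
[ 0.61247403 -0.15476827  0.02431987] [-0.08567282 -0.60365851  0.14430937]
```

View pics/side9.png

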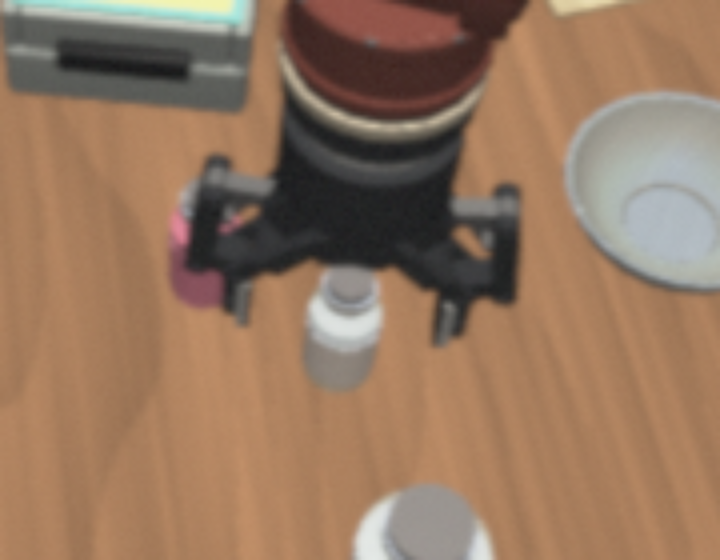

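The far vial, at about (343,330), stands between the tips at (240,318) and (443,338), and the pink one is undisturbed. Closing.

>>> {"name": "jog_arm", "arguments": {"moves": "0 0 0 0 0 0; 0 0 0 0 0 0; 0 0 0 0 0 0; 0 0 0 0 0 0; 0 0 0 0 0 0; 0 0 0 0 0 0; 0 0 0 0 0 0; 0 0 0 0 0 0", "hand": 1}}

```text
time_s: 12.95
tcp_pos: [0.6133, -0.1554, 0.0258]
eef_rot: [1.392, 1.077, -1.388]
ft_force: [-0.5, -0.2, 6.4]
finger_gap: 0.374
```

>>> {"name": "jog_arm", "arguments": {"moves": "-1 0 0 0 0 0; -3 0 0 0 0 0; -6 0 0 0 0 0; -9 0 0 0 0 0; -12 0 0 0 0 0; -15 0 0 0 0 0; -17 0 0 0 0 0; -18 0 0 0 0 0; -18 0 0 0 0 0"}}

```text
time_s: 13.85
tcp_pos: [0.6132, -0.1554, 0.2073]
eef_rot: [1.392, 1.075, -1.387]
ft_force: [-1.0, -0.4, -0.9]
finger_gap: 0.376
```

```bash
python3 - <<'E'
from h import *
p,d=snapshot("side"); cv2.imwrite("pics/side10.png",p)
s=get_obs();print(s["tcp_pos"],s["ft_force"],s["finger_gap"])
go((.562,.1395,.205),-14.2)
E
```

```text
[ 0.61273139 -0.15517064  0.20565603] [-0.35990536  0.47227456 -1.07164706] 0.37407555979341234
j6 1.37 turn [-0.002  0.    -0.004] shift cm [ 1.000e-02 -1.219e+01 -2.730e+01]
j6 1.37 turn [ 3.14  -0.006 -0.   ] shift cm [ 1.000e-02 -1.219e+01 -2.730e+01]
```

View pics/side10.png

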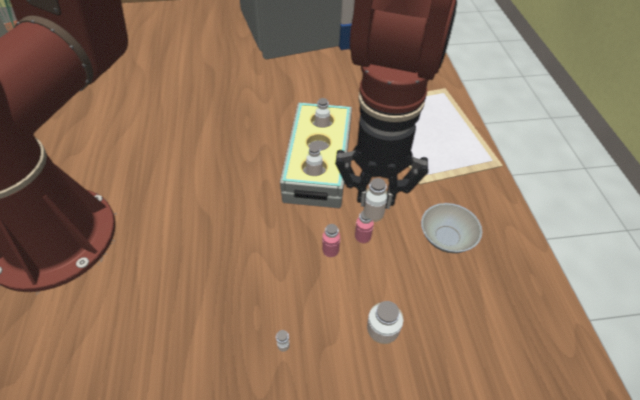

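The second vial is gripped and hanging upright at (376,200). Next is the middle well at (318,143), which is about (0.562, 0.140) in the world.

>>> {"name": "jog_arm", "arguments": {"moves": "0 -0.9 -2 0 0 0; 0 -2.2 -5 0 0 0; 0 -4 -9 0 0 0; 0 -5.7 -13 0 0 0; 0 -7.5 -17 0 0 0; 0 -9 -20.5 0 0 0; 0 -10.5 -24 0 0 0; 0 -11.7 -26.5 0 0 0; 0 -12.2 -27.3 0 0 0; 0 -12.2 -27.3 0 0 0"}}

```text
time_s: 14.9
tcp_pos: [0.561, 0.1404, 0.2038]
eef_rot: [1.389, 1.08, -1.388]
ft_force: [0.0, -0.9, -0.8]
finger_gap: 0.376
```

```bash
python3 - <<'E'
from h import *
go((.562,.140,.140),-14.2)
p,d=snapshot("side"); cv2.imwrite("pics/side11.png",cv2.resize(p[30:220,220:420],None,fx=4,fy=3))
E
```

```text
j6 1.84 turn [ 0.     0.001 -0.002] shift cm [6.38 0.09 0.01]
j6 1.84 turn [-3.141e+00  3.000e-03  1.000e-03] shift cm [6.38 0.09 0.01]
```

View pics/side11.png

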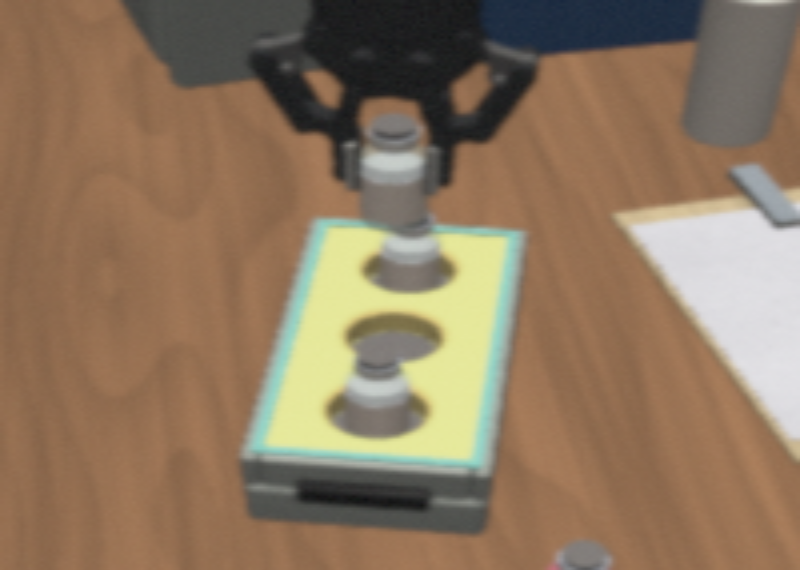

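The held vial is at (392,190) in the crop, in line with the middle well at (394,338). I'll lower it to just above the floor.

>>> {"name": "jog_arm", "arguments": {"moves": "2 0.1 0 0 0 0; 4 0.1 0 0 0 0; 6 0.1 0 0 0 0; 7.5 0.1 0 0 0 0; 9 0.1 0 0 0 0; 10 0.1 0 0 0 0; 11 0.1 0 0 0 0; 11.7 0.1 0 0 0 0; 12.1 0.1 0 0 0 0; 12.1 0.1 0 0 0 0"}}

```text
time_s: 15.95
tcp_pos: [0.5626, 0.1389, 0.0827]
eef_rot: [1.39, 1.079, -1.389]
ft_force: [0.3, 0.3, -0.9]
finger_gap: 0.378
```

```bash
python3 - <<'E'
from h import *
go((.562,.140,.074),-14.2);s=get_obs();print(s["tcp_pos"],s["ft_force"])
p,d=snapshot("side"); cv2.imwrite("pics/side12.png",cv2.resize(p[50:220,220:420],None,fx=4,fy=3.5))
E
```

```text
j6 1.84 turn [-0.001  0.001 -0.002] shift cm [ 0.87 -0.08 -0.09]
j6 1.84 turn [ 3.141e+00 -3.000e-03 -2.000e-03] shift cm [ 0.87 -0.08 -0.09]
[0.56257353 0.13891277 0.08269218] [ 0.33459656  0.328495   -0.85998901]
```

View pics/side12.png

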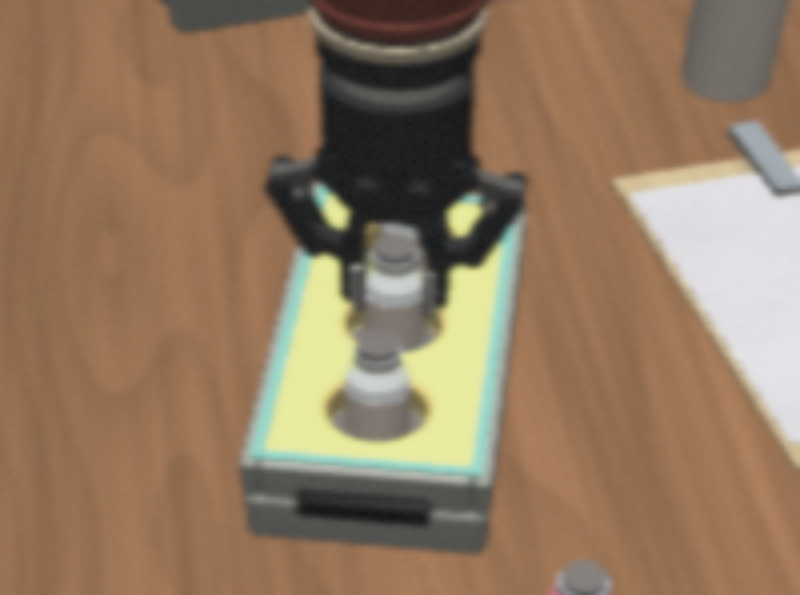

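The vial is in the middle well at (394,315), clear of the rim. I'll lower the last 9 mm slowly.

>>> {"name": "jog_arm", "arguments": {"moves": "0.2 0 0 0 0 0; 0.4 0 0 0 0 0; 0.55 0 0 0 0 0; 0.7 0 0 0 0 0; 0.8 0 0 0 0 0; 0.85 0 0 0 0 0; 0.9 0 0 0 0 0; 0.9 0 0 0 0 0"}}

```text
time_s: 16.8
tcp_pos: [0.5628, 0.1389, 0.0741]
eef_rot: [1.39, 1.078, -1.389]
ft_force: [0.7, 0.3, -1.3]
finger_gap: 0.375
```

>>> {"name": "jog_arm", "arguments": {"moves": "0.05 0 0 0 0 0; 0.1 0 0 0 0 0; 0.1 0 0 0 0 0; 0.1 0 0 0 0 0"}}

```text
time_s: 17.2
tcp_pos: [0.563, 0.1389, 0.0738]
eef_rot: [1.39, 1.078, -1.388]
ft_force: [-2.5, 0.2, 4.3]
finger_gap: 0.375
```

Contact at 4.3 N, at the expected floor height. Releasing.

>>> {"name": "jog_arm", "arguments": {"moves": "0 0 0 0 0 0; 0 0 0 0 0 0; 0 0 0 0 0 0; 0 0 0 0 0 0; 0 0 0 0 0 0; 0 0 0 0 0 0", "hand": -0.6}}

```text
time_s: 17.8
tcp_pos: [0.5629, 0.1389, 0.0737]
eef_rot: [1.39, 1.078, -1.388]
ft_force: [0.5, -0.6, 0.4]
finger_gap: 0.799
```

>>> {"name": "jog_arm", "arguments": {"moves": "-1 0 0 0 0 0; -3 0 0 0 0 0; -6 0 0 0 0 0; -9 0 0 0 0 0; -12 0 0 0 0 0; -14 0 0 0 0 0; -16 0 0 0 0 0; -16 0 0 0 0 0"}}

```text
time_s: 18.6
tcp_pos: [0.5638, 0.1392, 0.2377]
eef_rot: [1.393, 1.075, -1.384]
ft_force: [0.4, 0.0, 0.9]
finger_gap: 0.804
```

>>> {"name": "jog_arm", "arguments": {"moves": "0 0 25 0 0 0; 0 0 25 0 0 0; 0 0 25 0 0 0; 0 0 25 0 0 0; 0 0 25 0 0 0; 0 0 25 0 0 0; 0 0 25 0 0 0; 0 0 25 0 0 0"}}

```text
time_s: 19.4
tcp_pos: [0.5023, -0.1023, 0.2373]
eef_rot: [1.393, 1.076, -1.383]
ft_force: [0.1, 0.6, 0.0]
finger_gap: 0.801
```

```bash
python3 - <<'E'
from h import *
s=get_obs();print(s["time_s"],s["tcp_pos"],s["ft_force"])
for n in("side","top"):
    p,d=snapshot(n); cv2.imwrite(f"pics/{n}13.png",p); P=cloud(n,d)
    x,y,z=P[...,0],P[...,1],P[...,2]
    for nm,(a,b) in dict(far=(.5806,.2130),mid=(.5625,.1400),kept=(.5438,.0670)).items():
        q=(np.hypot(x-a,y-b)<.02)&(z>.08)&(z<.2); t=q&(z>np.percentile(z[q],95)-.005) if q.any() else q
        print(n,nm,"top z",np.percentile(z[q],95).round(4) if q.any() else None,P[t].mean(0).round(4))
E
```

```text
19.4 [ 0.50234588 -0.10233056  0.23726204] [0.12528342 0.56083647 0.01522612]
side far top z 0.1246 [0.592  0.207  0.1236]
side mid top z 0.1026 [0.5792 0.1328 0.1025]
side kept top z 0.1237 [0.5412 0.0615 0.1226]
top far top z 0.1237 [0.5784 0.2124 0.1219]
top mid top z 0.1235 [0.5603 0.1396 0.122 ]
top kept top z 0.1234 [0.5412 0.068  0.1219]
```

View pics/side13.png

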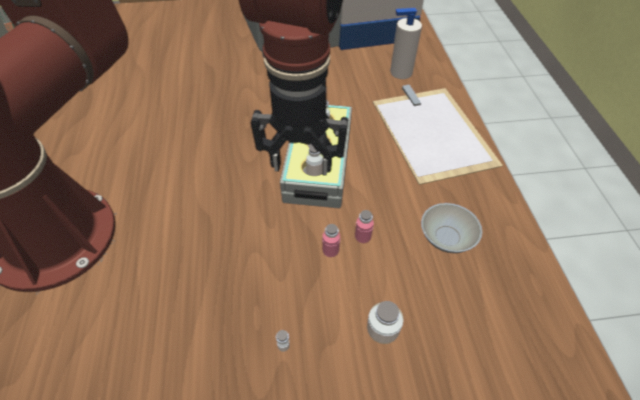

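View pics/top13.png

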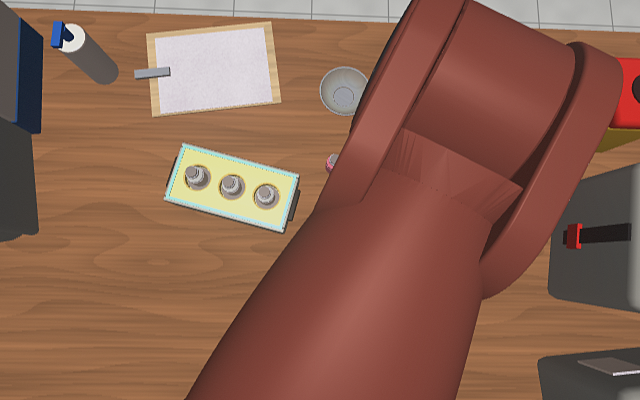

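The top view shows all three vials upright in their wells, at (196,177), (232,186) and (266,195). Their tops all read 0.123–0.124 m, matching the kept vial. The gripper hides the crate in the side view, so its far and middle readings aren't usable.

```bash
python3 - <<'E'
from workcell import *
print(finish_job())
E
```

```text
the job is handed in; nothing more can be done
None
```

Both loose medium vials now stand upright in the two empty wells: the nearer one in the far well, the other in the middle well. I lowered each until it touched the floor at about 5 N, let go and lifted straight up. The job was handed in at about 19.5 s, with the gripper open and clear of everything.

- **Seating:** in the last top view, all three vial tops are at 0.1234–0.1237 m. That matches the vial that was already there and the expected 0.123 m. Both placed vials are within about 3 mm of where I put them down.
- **Other vials:** the kept vial reads where it stood before. The last side view shows both pink vials, the wide one and the slim one still standing in place.
- **Disagreements:** the gripper blocked the last side view of the far and middle wells, so those two readings (one gave 0.103 m) are not valid. That final seating check rests on the top camera alone. The two cameras also differed by about 4 mm on vial positions, so I used the average.

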